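# Make up a model car's ballast stack on the spring scale

## Task

Make up the ballast for the model car: thread brass rings from the mat onto the stud of the spring scale, one at a time, until the pointer rests in the green band, then add no more. The stud stands off-centre on its foot, so feel for it gently, and never push the pointer into the red zone. Leave the spare rings and the other things on the bench where they are.

Things in the scene. Friction and masses are not known exactly. Their poses are not given: they have to be found in the camera images.
- tray (a joint): Scale reading: how far the tray has sunk, m (0 = top, positive = down). Spring 150 N/m, so one ring adds 0.0098. Start reading 0.002 to 0.015 from an unknown dead load. Green band 0.028 to 0.038; red zone beyond 0.050 (stop at 0.056). Pressing on the tray, stud or stack moves it too; it settles within 0.5 s.
- tray_top (a point): Centre of the scale tray's top face; sinks with it (97.5 mm above the table less the reading). A dark steel stud, 12 mm thick, flat end with 1 mm chamfer, stands on the tray, top 50 mm above it. It sits on an eccentric foot: its axis is 9 mm from this point, in any direction (not measured), held there by friction (10 N sideways to swing it round). z up, x to the gauge post.
- scale: Fixed spring scale; origin under its base, directly below tray_top, same axes. Grey base 140 x 140 mm, 35 mm high; above it the round aluminium tray, 124 mm across, 4 mm thick. White gauge post with green and red bands and the tray's orange pointer: 44 mm wide, 112 mm high, 88 to 100 mm from the origin on the +x side.
- mat: Black rubber mat 200 x 200 x 6 mm, fixed; origin at the centre of its underside on the table, top face 6 mm higher. The rings start on it in a 2 x 2 pattern about 96 mm apart along its x and y.
- ring0_c (a point): Centre (half-way up) of a brass ballast ring lying flat: outside 44 mm, hole 16.4 mm, 14 mm thick, 150 g. z is the ring's axis. The four rings are alike.
- ring1_c (a point): Centre (half-way up) of a brass ballast ring lying flat: outside 44 mm, hole 16.4 mm, 14 mm thick, 150 g. z is the ring's axis. The four rings are alike.
- ring2_c (a point): Centre (half-way up) of a brass ballast ring lying flat: outside 44 mm, hole 16.4 mm, 14 mm thick, 150 g. z is the ring's axis. The four rings are alike.
- ring3_c (a point): Centre (half-way up) of a brass ballast ring lying flat: outside 44 mm, hole 16.4 mm, 14 mm thick, 150 g. z is the ring's axis. The four rings are alike.
- motor_c (a point): Centre of a bystander: small silver motor standing upright, 36 mm across, 50 mm high plus a 12 mm shaft.
- wheel_c (a point): Centre of a bystander: black model-car wheel lying flat, 66 mm across, 28 mm high.
- driver_grip (a point): Handle of a bystander: yellow screwdriver lying down, 160 mm long.

How it is judged:
By the outcome, as a careful person would: the job done as asked, in the order asked, and still so for the second after the job is handed in, with the robot touching nothing.
It also fails if it takes over 72 s, if anything falls off the work surface, if the arm or the gripper's body presses on something with over 40 N, if the wrist force passes 120 N, or if a joint passes its speed limit or range.

## Robot

A 6-joint arm with a two-finger parallel gripper is mounted at the origin on the work surface. World frame = base frame: x ahead of the robot, y to its left, z up, the work surface at z = 0. Lengths are in m, angles in rad, forces in N, time in s.
With the tool pointing down it reaches from about 0.375 to 0.975 m from the base axis. Payload 3.8 kg.
Tool frame: the origin (TCP) lies midway between the tips of the shut fingers; the grasp point (between the pads) lies 19 mm behind it; z points along the fingers, y is the line along which they close (so a half turn about z gives the same grasp; the last joint's range is limited). The gripper opens to 88 mm and grips with 3 to 60 N. Pads are 18 mm wide; open, the fingers measure 123 mm over their backs; the gripper's body (75 mm by 187 mm) begins 45 mm behind the grasp point.
Start: joints at [-1.241, 0.264, 1.604, -0, 1.274, -0.037], TCP at [0.242, -0.63, 0.239] pointing down, gripper open.
Joint ranges: [-2.63, 2.63], [-0.94, 2.18], [0.31, 2.57], [-1.31, 4.45], [0, 2.66], [-2.55, 2.55]. Speed limits (rad/s): [2.57, 2.57, 3.14, 3.14, 3.14, 3.14].

## Interface

Orientations are given as [roll, pitch, yaw] about the fixed x, y, z axes, in that order (R = Rz(yaw) Ry(pitch) Rx(roll)).
In Python, from plant import env gives the robot as it stands.
- The arm moves only by the tool arm_command, never from a script. Its argument "moves" is text: rows parted by semicolons, each of 7 numbers parted by spaces: the shift along the tool's x, y, z in cm, then the turn, a rotation vector about the tool's x, y, z in degrees, then the gripper's target within -1 to 1 (fully open at 1, half-way at 0, shut at -1). In form: x y z wx wy wz grip; .... A call has 1 to 10 rows; each row shifts and turns the commanded pose from where the row before left it, along the tool's axes as they then stand; what a row does not reach is not made up. A row lasts 1/10 s, in which the tool goes at most 50 mm and 8.59 degrees, less where a joint would pass 70% of its speed; a pose out of reach is approached as far as the arm can. A call with a gripper value outside its range is refused whole. The fingers move at their own pace and stop on an object; "squeeze" is the grip in N (left out, the last holds). Time passes only in rows, so rows that do not move let the fingers close. It gives the time, the measured TCP pose, the force, the opening and the grip force at its end, in the units of the state.
- env.read_state(): the state, without advancing time (a new reading comes with each control period).
- env.read_camera(name): name is "scene" or "top" or "wrist"; returns a dict with "frame" (400x640x3 uint8, red, green, blue), "fx", "fy", "cx", "cy" (pixels), "position" and "rotation" of the camera in the world; the wrist camera has in their place "hand_eye" (4x4, takes a point from camera to tool coordinates, whose origin is the TCP and whose axes are the flange's). Camera axes: x right, y up, looking along -z (the intrinsics and any distortion apply to the point x, -y, -z); pixel columns grow to the right and rows downward; lengths in m; the calibration is good to about 2 mm. The wrist camera is an equidistant fisheye: a pixel r from the principal point sees the ray r / f radians off the axis. A picture is of the moment at which its call begins: read the wrist's pose just before it. There is no depth.
- env.job_done(): hands the job in; it is judged then, once.
The state is a dict: "t": time; "joint_pos": joint angles; "joint_vel": joint speeds; "joint_torque": joint torques, N m; "tool_pos": TCP position; "eef_rot": TCP orientation; "force": force on the tool from outside, world axes, zero at the start; "moment": the same for the moment, N m; "gripper_width": opening from 0.0 (shut) to 1.0 (fully open); "grasp_force": force on a finger pad.
Only numpy, scipy, OpenCV 4.12 (cv2) and the standard library are available. Lean on these libraries where they do the work, as an engineer would, in place of code of your own. Each camera call takes 0.05 s, during which the arm holds its last target. There are 200 camera calls.

## Working session

There is one attempt and no reset: what is moved stays moved. The work goes in short steps, Python scripts to look and compute and a tool call to move; the robot and the scene stay as the last step left them, time stands still between calls to the robot, and variables do not carry over. Pictures are saved under pics/ and viewed, at most 10 in all, crops included, and the job is handed in when it is done.

Besides the shell and the picture viewer there is one more tool, called after ">>>" as name(argument=value, ...), one argument or row to a line, values as JSON. arm_command: Moves the arm, as the interface text tells. Its arguments: {"type":"object","properties":{"moves":{"type":"string"},"squeeze":{"type":"number"}},"required":["moves"]}

```bash
ls; mkdir -p pics; cat > h.py <<'E'
import numpy as np, cv2
from plant import env
def snap(name, f):
    c=env.read_camera(name); cv2.imwrite('pics/'+f,c['frame'][:,:,::-1]); np.save('pics/'+name+'.npy',{k:v for k,v in c.items()},allow_pickle=True); return c
def load(name): return np.load('pics/'+name+'.npy',allow_pickle=True).item()
def pix2w(c,u,v,z):
    d=np.array([(u-c['cx'])/c['fx'],-(v-c['cy'])/c['fy'],-1.]); d=np.array(c['rotation'])@d
    p=np.array(c['position']); return p+d*(z-p[2])/d[2]
def w2pix(c,P):
    q=np.array(c['rotation']).T@(np.array(P)-c['position']); return c['cx']+c['fx']*q[0]/-q[2], c['cy']-c['fy']*q[1]/-q[2]
E
python3 - <<'E'
from h import *
a=snap('top','top0.png'); b=snap('scene','scene0.png')
for c in(a,b): print({k:np.round(v,4).tolist() for k,v in c.items() if k!='frame'})
s=env.read_state(); print({k:np.round(v,4).tolist() for k,v in s.items()})
E
```

```text
pics
{'fx': 390.3031, 'fy': 390.3031, 'cx': 316.7792, 'cy': 201.6352, 'position': [0.564, 0.0242, 0.9084], 'rotation': [0.0719, 0.0036, -1.5767]}
{'fx': 441.903, 'fy': 441.903, 'cx': 315.3029, 'cy': 189.9688, 'position': [1.1628, -0.149, 0.7613], 'rotation': [0.722, 0.0078, 1.2862]}
{'t': 0.1, 'joint_pos': [-1.2409, 0.2646, 1.6052, -0.0, 1.2737, -0.0369], 'joint_vel': [0.0004, 0.0002, -0.0031, 0.0001, 0.0005, 0.001], 'joint_torque': [0.0007, -50.3618, -35.807, 0.0731, 0.0234, -0.0001], 'tool_pos': [0.2419, -0.6295, 0.2375], 'eef_rot': [-3.1396, -0.0, 0.3668], 'force': [-0.0447, -0.2467, 0.4138], 'moment': [-0.0006, 0.0657, -0.0253], 'grasp_force': 0.0, 'gripper_width': 1.0025}
```

```bash
python3 - <<'E'
s=open('h.py').read()
s=s.replace("np.array(c['rotation'])","rot(c['rotation'])")+'''
from scipy.spatial.transform import Rotation as Ro
def rot(r):
    r=np.array(r); return Ro.from_euler('xyz',r).as_matrix() if r.shape==(3,) else r
'''
open('h.py','w').write(s)
E
```

```text
(no output)
```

View pics/top0.png

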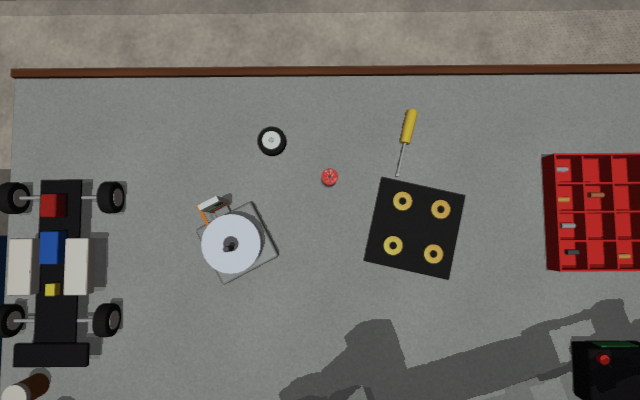

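View pics/scene0.png

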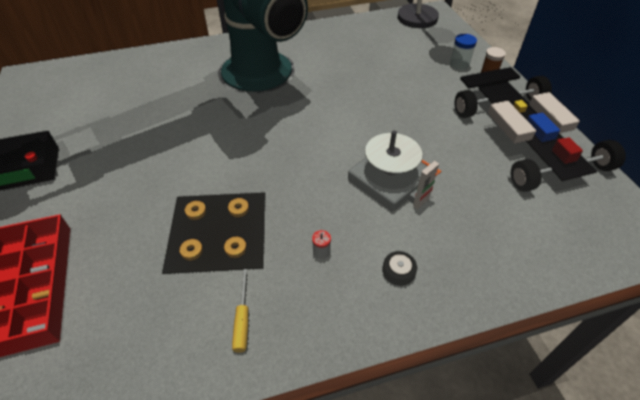

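```bash
python3 - <<'E'
from h import *
c=load('top'); f=c['frame']; hsv=cv2.cvtColor(f,cv2.COLOR_RGB2HSV)
m=cv2.inRange(hsv,(12,90,90),(32,255,255)); m[:,:340]=0;m[:, 480:]=0; m[:185]=0
n,l,st,ce=cv2.connectedComponentsWithStats(m)
for i in range(1,n):
    if st[i,4]>60:
        x,y,w,h=st[i,:4]; u,v=x+(w-1)/2,y+(h-1)/2
        print('ring',st[i,4],w,h,ce[i].round(1),pix2w(c,ce[i][0],ce[i][1],.019).round(4))
m=cv2.inRange(hsv,(0,0,170),(180,45,255)); m[:,:195]=0;m[:,270:]=0;m[:205]=0;m[285:]=0
n,l,st,ce=cv2.connectedComponentsWithStats(m); i=1+st[1:,4].argmax()
cn=max(cv2.findContours((l==i).astype(np.uint8),0,1)[0],key=cv2.contourArea)
e=cv2.fitEllipse(cv2.convexHull(cn)); print('tray',e,pix2w(c,*e[0],.09))
s=load('scene'); hs=cv2.cvtColor(s['frame'],cv2.COLOR_RGB2HSV)
cv2.imwrite('pics/crop.png',np.hstack([cv2.resize(f[185:290,180:285,::-1],(400,400),interpolation=2),cv2.resize(s['frame'][110:215,345:450,::-1],(400,400),interpolation=2)]))
w=env.read_camera('wrist'); print({k:np.round(v,4).tolist() for k,v in w.items() if k!='frame'})
E
```

```text
ring 253 20 20 [402.2 200.5] [ 0.6295 -0.168   0.019 ]
ring 258 20 19 [440.4 208.9] [ 0.6098 -0.2545  0.019 ]
ring 262 20 19 [392.7 245. ] [ 0.5286 -0.1443  0.019 ]
ring 265 19 20 [433.  253.5] [ 0.5089 -0.2351  0.019 ]
tray ((230.2026824951172, 243.580322265625), (58.33980178833008, 59.21263122558594), 23.232044219970703) [0.5363198 0.208053  0.09     ]
{'fx': 309.7069, 'fy': 309.7069, 'cx': 314.49, 'cy': 201.4264, 'hand_eye': [[0.0001, 0.9616, 0.2745, 0.071], [1.0, -0.0002, 0.0002, -0.0013], [0.0002, 0.2745, -0.9616, -0.1467], [0.0, 0.0, 0.0, 1.0]]}
```

View pics/crop.png

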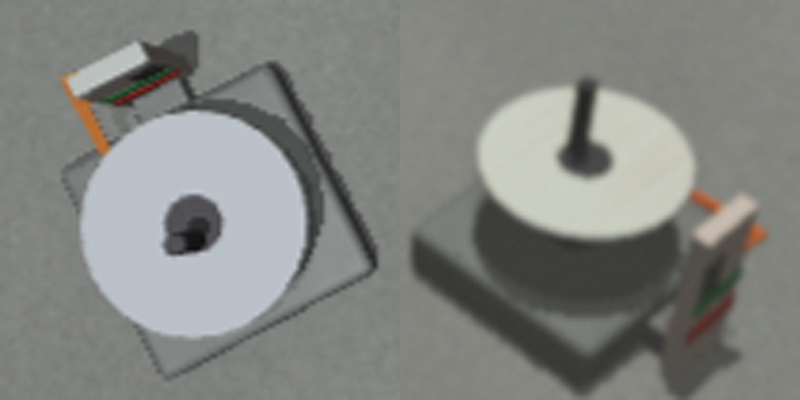

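```bash
cat >> h.py <<'E'
def tri(a,pa,b,pb):
    from scipy.optimize import least_squares
    r=least_squares(lambda P:np.r_[np.subtract(w2pix(a,P),pa),np.subtract(w2pix(b,P),pb)],[.54,.2,.1]); return r.x.round(4),r.fun.round(2)
E
python3 - <<'E'
from h import *
a=load('top');b=load('scene')
k=.2625
T=lambda u,v:(180+u*k-.37,185+v*k-.37)
S=lambda u,v:(345+(u-400)*k-.37,110+v*k-.37)
print('studtop',tri(a,T(175,243),b,S(588,84)))
print('studbase',tri(a,T(205,232),b,S(578,153)))
print('foot',tri(a,T(194,223),b,S(585,160)))
print('tray',tri(a,T(194,223.5),b,S(586,163)))
print('tray(ellipse)',a and pix2w(a,*T(194,223.5),.09))
# fit in scene: tray ellipse
hs=cv2.cvtColor(b['frame'],cv2.COLOR_RGB2HSV)
m=cv2.inRange(hs,(0,0,165),(180,60,255)); m[:,:360]=0;m[:,428:]=0;m[:125]=0;m[178:]=0
m=cv2.morphologyEx(m,cv2.MORPH_OPEN,np.ones((3,3)))
cn=max(cv2.findContours(m,0,1)[0],key=cv2.contourArea); e=cv2.fitEllipse(cv2.convexHull(cn)); print(e)
# fit centre by projected circle: xy,z
from scipy.optimize import least_squares
hull=cv2.convexHull(cn)[:,0].astype(float)
ht=cv2.cvtColor(a['frame'],cv2.COLOR_RGB2HSV); m2=cv2.inRange(ht,(0,0,170),(180,60,255)); m2[:,:195]=0;m2[:,270:]=0;m2[:214]=0;m2[285:]=0
m2=cv2.morphologyEx(m2,cv2.MORPH_OPEN,np.ones((3,3)))
h2=cv2.convexHull(max(cv2.findContours(m2,0,1)[0],key=cv2.contourArea))[:,0].astype(float)
def res(P):
    r=[]
    for c,h in((a,h2),(b,hull)):
        for u,v in h:
            q=pix2w(c,u,v,P[2]); r.append(np.hypot(q[0]-P[0],q[1]-P[1])-.0615)
    return r
o=least_squares(res,[.536,.208,.09],loss='soft_l1',f_scale=.001); print('tray circle',o.x.round(4),np.std(o.fun).round(5))
# ring check in scene image
hs2=cv2.inRange(hs,(10,90,90),(32,255,255)); hs2[:,:170]=0;hs2[:,260:]=0;hs2[:195]=0;hs2[260:]=0
n,l,st,ce=cv2.connectedComponentsWithStats(hs2)
for i in range(1,n):
    if st[i,4]>60:print(st[i],pix2w(b,*ce[i],.016).round(4))
E
```

```text
studtop (array([0.5286, 0.2049, 0.142 ]), array([ 0.23,  0.08,  0.26, -0.03]))
studbase (array([0.5328, 0.2015, 0.0941]), array([-0.53, -0.18, -0.58,  0.06]))
foot (array([0.537 , 0.2064, 0.0913]), array([ 0.28,  0.1 ,  0.31, -0.03]))
tray (array([0.5367, 0.2073, 0.0884]), array([ 0.17,  0.06,  0.19, -0.02]))
tray(ellipse) [0.53690051 0.20732268 0.09      ]
((393.332763671875, 151.9201202392578), (38.450714111328125, 57.15595245361328), 98.06898498535156)
tray circle [0.5365 0.2068 0.0921] 0.00072
[228 198  21  17 267] [ 0.527  -0.1454  0.016 ]
[184 200  22  18 270] [ 0.5079 -0.2369  0.016 ]
[224 236  22  20 322] [ 0.6284 -0.1693  0.016 ]
[179 239  23  20 327] [ 0.6089 -0.2562  0.016 ]
```

>>> arm_command(
  moves="0 0 2.5 0 0 8.5 0.4;0 0 2.5 0 0 8.5 0.4;0 0 2.5 0 0 8.5 0.4;0 0 2.5 0 0 8.5 0.4;1.41 -4.47 0 0 0 0 0.4;1.41 -4.47 0 0 0 0 0.4;1.41 -4.47 0 0 0 0 0.4;1.41 -4.47 0 0 0 0 0.4;1.41 -4.47 0 0 0 0 0.4;1.41 -4.47 0 0 0 0 0.4",
  squeeze=25,
)

```text
t: 1.15
tool_pos: [0.3852, -0.3859, 0.1385]
eef_rot: [-3.141, 0.0, -0.227]
force: [0.4, -0.7, -0.3]
gripper_width: 0.697
grasp_force: 0.0
```

>>> arm_command(
  moves="1.41 -4.47 0 0 0 0 0.4;1.41 -4.47 0 0 0 0 0.4;1.41 -4.47 0 0 0 0 0.4;1.41 -4.47 0 0 0 0 0.4;1.41 -4.47 0 0 0 0 0.4;1.41 -4.47 0 0 0 0 0.4;0 0 3 0 0 0 0.4;0 0 0 0 0 0 0.4",
)

```text
t: 1.95
tool_pos: [0.525, -0.143, 0.1052]
eef_rot: [-3.141, 0.007, -0.223]
force: [-0.3, -0.4, -0.5]
gripper_width: 0.702
grasp_force: 0.0
```

```bash
cat >> h.py <<'E'
def wr(fn=None):
    s=env.read_state(); c=env.read_camera('wrist'); c['T']=(np.array(s['tool_pos']),rot(s['eef_rot']))
    if fn: cv2.imwrite('pics/'+fn,c['frame'][:,:,::-1])
    return s,c
def wpix(c,u,v,z):
    x=(u-c['cx'])/c['fx'];y=-(v-c['cy'])/c['fx'];r=np.hypot(x,y)
    d=np.array([np.sin(r)*x/r,np.sin(r)*y/r,-np.cos(r)]); H=np.array(c['hand_eye']); p,R=c['T']
    d=R@H[:3,:3]@d; o=p+R@H[:3,3]; return o+d*(z-o[2])/d[2]
def w2w(c,P):
    H=np.array(c['hand_eye']); p,R=c['T']; q=H[:3,:3].T@(R.T@(np.array(P)-p)-H[:3,3])
    th=np.arctan2(np.hypot(q[0],q[1]),-q[2]); k=c['fx']*th/np.hypot(q[0],q[1]); return c['cx']+k*q[0],c['cy']-k*q[1]
def totool(s,P):
    return (rot(s['eef_rot']).T@(np.array(P)-s['tool_pos'])*100).round(2)
def ringfit(c,z=.020):
    h=cv2.cvtColor(c['frame'],cv2.COLOR_RGB2HSV); m=cv2.inRange(h,(12,80,80),(34,255,255))
    cs,_=cv2.findContours(cv2.morphologyEx(m,cv2.MORPH_OPEN,np.ones((3,3))),cv2.RETR_EXTERNAL,cv2.CHAIN_APPROX_NONE); out=[]
    for k in cs:
        if cv2.contourArea(k)<400: continue
        w=np.array([wpix(c,*p,z)[:2] for p in k[:,0]]); (x,y),r=cv2.minEnclosingCircle((w*1000).astype(np.float32)); out.append((round(x/1000,4),round(y/1000,4),round(r,1)))
    return out
E
python3 - <<'E'
from h import *
s,c=wr('w1.png'); print(s['t'],np.round(s['tool_pos'],4),np.round(s['eef_rot'],4),np.round(s['force'],2),s['gripper_width'])
print(ringfit(c))
E
```

```text
1.95 [ 0.525  -0.143   0.1052] [-3.1411  0.0071 -0.2235] [-0.3  -0.4  -0.53] 0.7018814211090159
[(0.3535, -0.1936, 172.6), (0.402, -0.2484, 33.5), (0.4609, 0.0095, 33.2), (0.5096, -0.2321, 24.3), (0.5286, -0.1431, 23.3), (0.6095, -0.251, 24.1), (0.6284, -0.1664, 22.3)]
```

View pics/w1.png

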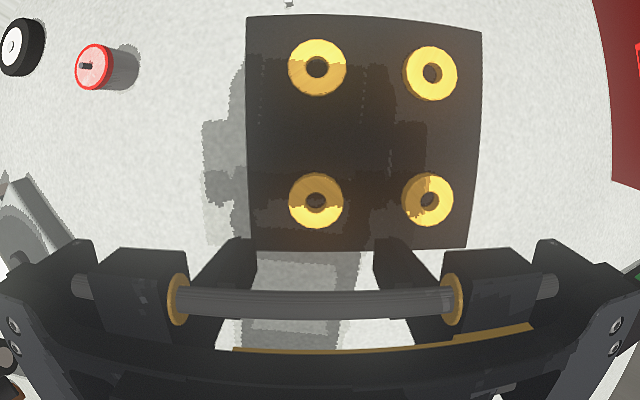

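>>> arm_command(
  moves="0 0 2 0 0 0 0.4;0 0 2 0 0 0 0.4;0 0 2 0 0 0 0.4;0 0 1 0 0 0 0.4;0 0 0 0 0 0 0.4",
)

```text
t: 2.5
tool_pos: [0.526, -0.146, 0.0378]
eef_rot: [-3.141, 0.003, -0.228]
force: [-1.2, 0.7, -0.1]
gripper_width: 0.703
grasp_force: 0.0
```

```bash
python3 - <<'E'
from h import *
s=env.read_state();print(s['t'],np.round(s['tool_pos'],4),np.round(s['eef_rot'],4)); print(totool(s,[.5282,-.1437,.0085]))
E
```

```text
2.5 [ 0.526  -0.146   0.0378] [-3.1414e+00  2.8000e-03 -2.2810e-01]
[ 0.17 -0.27  2.93]
```

>>> arm_command(
  moves="0.15 -0.25 1.5 0 0 0 0.4;0 0 1.4 0 0 0 0.4;0 0 0 0 0 0 0.4;0 0 0 0 0 0 -0.4;0 0 0 0 0 0 -0.4;0 0 0 0 0 0 -0.4;0 0 0 0 0 0 -0.4;0 0 0 0 0 0 -0.4",
)

```text
t: 3.3
tool_pos: [0.5299, -0.1434, 0.0101]
eef_rot: [3.142, -0.001, -0.227]
force: [0.2, 0.7, -0.1]
gripper_width: 0.486
grasp_force: 25.0
```

>>> arm_command(
  moves="0 0 -1 0 0 0 -0.4;0 0 -3 0 0 0 -0.4;0 0 -4 0 0 0 -0.4;0 0 -4 0 0 0 -0.4;0 0 -4 0 0 0 -0.4;0 0 -2 0 0 0 -0.4;0 0 0 0 0 0 -0.4",
)

```text
t: 4.0
tool_pos: [0.5321, -0.1441, 0.1947]
eef_rot: [3.141, -0.009, -0.227]
force: [0.6, 0.3, -1.1]
gripper_width: 0.487
grasp_force: 25.0
```

```bash
python3 - <<'E'
from h import *
s,c=wr(); print(s['t'],np.round(s['tool_pos'],4),np.round(s['eef_rot'],4),np.round(s['force'],2),s['gripper_width'])
p,R=c['T']
b=s['tool_pos']+R@[0,0,.004]; u,v=w2w(c,b); print(u,v)
cv2.imwrite('pics/w2.png',cv2.resize(c['frame'][220:370,220:420,::-1],(800,600),interpolation=2))
ft=[w2w(c,p+R@[x,y,-.010]) for x,y in((0.022,0),(0,.022),(0,-.022),(.0082,0),(-.0082,0),(0,0))]; print(np.round(ft,1))
E
```

```text
4.0 [ 0.5321 -0.1441  0.1947] [ 3.1409 -0.0087 -0.2265] [ 0.63  0.3  -1.1 ] 0.48685214928944553
317.01583247826886 250.32943616922438
[[317.4 220.3]
 [361.5 261.8]
 [272.9 261.9]
 [317.3 247.2]
 [317.2 276.6]
 [317.2 262.2]]
```

View pics/w2.png

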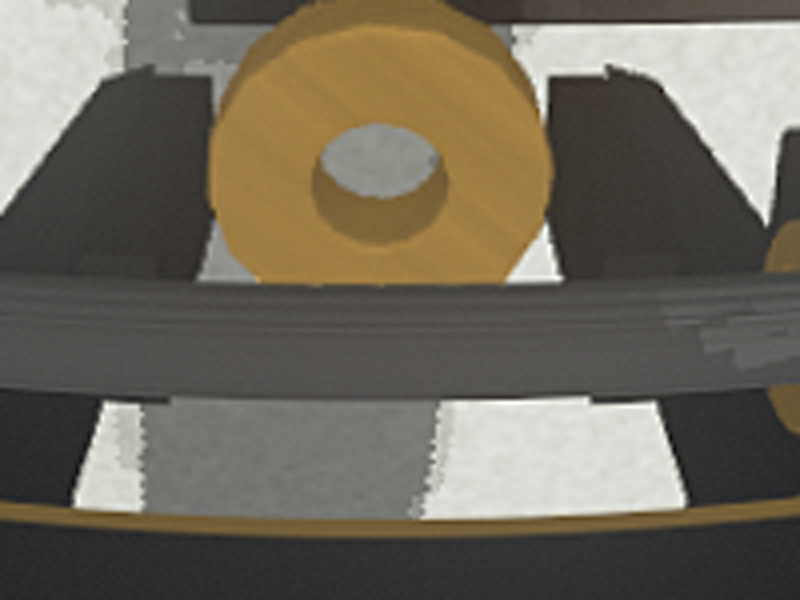

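>>> arm_command(
  moves="-0.4 -1.75 0 0 0 0 -0.4;-0.9 -3.8 0 0 0 0 -0.4;-0.9 -3.8 0 0 0 0 -0.4;-0.9 -3.8 0 0 0 0 -0.4;-0.9 -3.8 0 0 0 0 -0.4;-0.9 -3.8 0 0 0 0 -0.4;-0.9 -3.8 0 0 0 0 -0.4;-0.9 -3.8 0 0 0 0 -0.4;-0.9 -3.8 0 0 0 0 -0.4;-0.4 -1.75 0 0 0 0 -0.4",
)

```text
t: 5.05
tool_pos: [0.5256, 0.2074, 0.1868]
eef_rot: [3.14, 0.004, -0.224]
force: [0.3, -0.6, -2.6]
gripper_width: 0.491
grasp_force: 25.0
```

>>> arm_command(
  moves="0 0 0 0 0 0 -0.4;0 0 1 0 0 0 -0.4;0 0 1 0 0 0 -0.4;0 0 0 0 0 0 -0.4;0 0 0 0 0 0 -0.4",
)

```text
t: 5.55
tool_pos: [0.5271, 0.2037, 0.1685]
eef_rot: [3.14, 0.002, -0.228]
force: [0.2, -0.3, -1.7]
gripper_width: 0.486
grasp_force: 25.0
```

```bash
cat >> h.py <<'E'
def hole(c,name):
    s=env.read_state(); cv2.imwrite('pics/'+name,cv2.resize(c['frame'][220:320,240:390,::-1],(750,500),interpolation=2))
E
python3 - <<'E'
from h import *
s,c=wr(); print(s['t'],np.round(s['tool_pos'],4),np.round(s['eef_rot'],4),np.round(s['force'],2))
print(totool(s,[.5303,.2041,.1755]))
hole(c,'w3.png')
E
```

```text
5.55 [0.5271 0.2037 0.1685] [ 3.1403e+00  1.8000e-03 -2.2810e-01] [ 0.22 -0.32 -1.65]
[ 0.3  -0.11 -0.7 ]
```

View pics/w3.png

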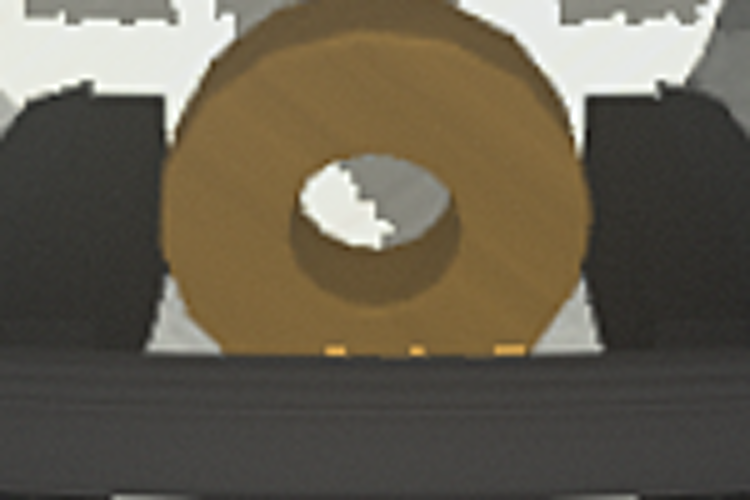

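>>> arm_command(
  moves="0.3 -0.1 0 0 0 0 -0.4;0 0 0.5 0 0 0 -0.4;0 0 0 0 0 0 -0.4;0 0 0 0 0 0 -0.4",
)

```text
t: 6.0
tool_pos: [0.5307, 0.2052, 0.1645]
eef_rot: [3.141, 0.0, -0.227]
force: [0.5, 1.4, -1.2]
gripper_width: 0.488
grasp_force: 25.0
```

```bash
python3 - <<'E'
from h import *
for i in range(3):
    s,c=wr(); print(s['t'],np.round(s['tool_pos'],4),np.round(s['eef_rot'],4),np.round(s['force'],2))
print(totool(s,[.5303,.2041,.1755]))
b=snap('scene','scene1.png'); cv2.imwrite('pics/s1c.png',cv2.resize(b['frame'][60:215,320:475,::-1],(600,600),interpolation=2))
E
```

```text
6.0 [0.5307 0.2052 0.1645] [ 3.1414e+00  3.0000e-04 -2.2660e-01] [ 0.53  1.39 -1.24]
6.05 [0.5308 0.2053 0.1647] [ 3.1415e+00  1.0000e-04 -2.2660e-01] [ 0.41 -0.68 -1.14]
6.1 [0.5308 0.2053 0.1647] [-3.1416  0.     -0.2266] [ 0.66 -0.43 -1.37]
[-0.02  0.13 -1.08]
```

View pics/s1c.png

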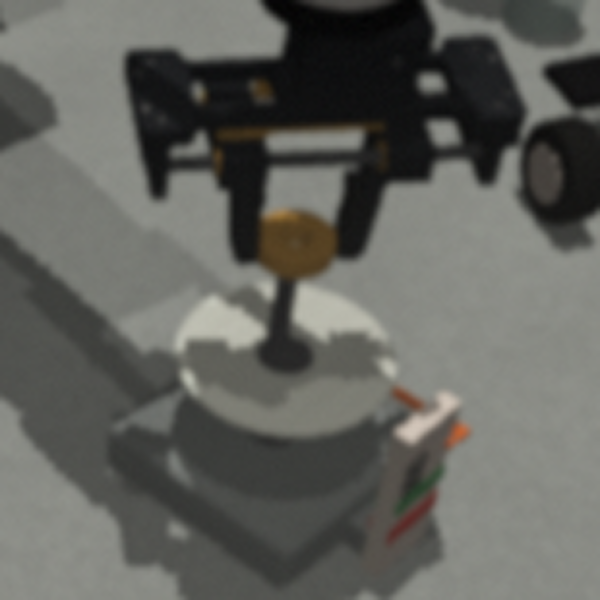

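```bash
python3 - <<'E'
from h import *
b=load('scene'); k=600/155
h=cv2.cvtColor(b['frame'],cv2.COLOR_RGB2HSV); m=cv2.inRange(h,(10,110,60),(32,255,255)); m[:110]=0;m[135:]=0;m[:,380:]=m[:,380:]; m[:,:384]=0;m[:,412:]=0
ys,xs=np.nonzero(m); print(len(xs),xs.min(),xs.max(),ys.min(),ys.max())
u,v=(xs.min()+xs.max())/2,(ys.min()+ys.max())/2
print('ring',u,v,pix2w(b,u,v,.1677).round(4),pix2w(b,320+298/k-.37,60+243/k-.37,.1677).round(4))
for z in(.140,.142,.1445): print('stud',pix2w(b,394,131.4,z).round(4))
E
```

```text
268 387 406 115 131
ring 396.5 123.0 [0.5314 0.2052 0.1677] [0.5297 0.2062 0.1677]
stud [0.5257 0.2058 0.14  ]
stud [0.5277 0.2047 0.142 ]
stud [0.5303 0.2033 0.1445]
```

>>> arm_command(
  moves="-0.05 0.1 1 0 0 0 -0.4;0 0 0.6 0 0 0 -0.4;0 0 0.3 0 0 0 -0.4;0 0 0.3 0 0 0 -0.4;0 0 0.3 0 0 0 -0.4;0 0 0.3 0 0 0 -0.4;0 0 0 0 0 0 -0.4;0 0 0 0 0 0 -0.4;0 0 0 0 0 0 -0.4",
)

```text
t: 7.1
tool_pos: [0.5303, 0.2045, 0.137]
eef_rot: [-3.141, -0.0, -0.227]
force: [0.7, -0.8, -1.2]
gripper_width: 0.489
grasp_force: 25.0
```

```bash
cat >> h.py <<'E'
def fscan(n=4):
    F=[]
    for i in range(n):
        s=env.read_state(); F.append(np.r_[s['force'],s['moment']]); c=env.read_camera('scene')
    print(s['t'],np.round(s['tool_pos'],4),'F',np.mean(F,0).round(2)); return s,c
def trayz(c,xy=(.5365,.2068)):
    # best tray height from the scene camera, by the near rim (bright tray to dark)
    h=cv2.cvtColor(c['frame'],cv2.COLOR_RGB2HSV); cx=[]
    g=cv2.GaussianBlur(c['frame'].astype(np.float32).mean(2),(0,0),.7)
    best=[]
    for z in np.arange(.04,.1,.0005):
        d=0
        for a in np.arange(-60,41,4):
            t=np.radians(a-15); 
            P=lambda r:w2pix(c,[xy[0]+r*np.cos(t),xy[1]+r*np.sin(t),z])
            f=lambda p:cv2.getRectSubPix(g,(1,1),p)[0,0]
            d+=f(P(.0605))-f(P(.0655))
        best.append(d)
    return .04+.0005*int(np.argmax(best))
E
python3 - <<'E'
from h import *
print('before',trayz(load('scene')))
s,c=fscan(); print(trayz(c),totool(s,[.53,.2043,.12]))
E
```

```text
before 0.091
7.25 [0.5303 0.2045 0.1369] F [ 0.03 -0.04 -1.43  0.03  0.01  0.02]
0.0915 [-0.02  0.02  1.69]
```

>>> arm_command(
  moves="0 0 0.8 0 0 0 -0.4;0 0 1 0 0 0 -0.4;0 0 1 0 0 0 -0.4;0 0 1 0 0 0 -0.4;0 0 0.4 0 0 0 -0.4;0 0 0.3 0 0 0 -0.4;0 0 0.2 0 0 0 -0.4;0 0 0 0 0 0 -0.4;0 0 0 0 0 0 -0.4",
)

```text
t: 8.2
tool_pos: [0.5304, 0.2045, 0.0901]
eef_rot: [-3.141, -0.001, -0.227]
force: [-1.0, -1.0, -1.1]
gripper_width: 0.492
grasp_force: 25.0
```

```bash
python3 - <<'E'
from h import *
s,c=fscan(3); print(trayz(c))
E
```

```text
8.3 [0.5305 0.2045 0.0902] F [-0.64 -0.44 -0.61 -0.01  0.1  -0.  ]
0.08449999999999999
```

>>> arm_command(
  moves="0 0 0.2 0 0 0 -0.4;0 0 0 0 0 0 0.05;0 0 0 0 0 0 0.2;0 0 0 0 0 0 0.2;0 0 -0.5 0 0 0 0.2;0 0 -2 0 0 0 0.2;0 0 -4 0 0 0 0.2;0 0 -4 0 0 0 0.2;0 0 0 0 0 0 0.2;0 0 0 0 0 0 0.4",
)

```text
t: 9.35
tool_pos: [0.5312, 0.2048, 0.1946]
eef_rot: [-3.14, -0.003, -0.227]
force: [-0.9, 0.1, -0.4]
gripper_width: 0.669
grasp_force: 0.0
```

```bash
python3 - <<'E'
from h import *
s,c=fscan(1); print(trayz(c)); print(s['eef_rot'],totool(s,[.5089,-.2355,.195]),totool(s,[.6290,-.1675,.195]),s['gripper_width'])
cv2.imwrite('pics/s2c.png',cv2.resize(c['frame'][60:215,320:475,::-1],(600,600),interpolation=2))
E
```

```text
9.35 [0.5312 0.2048 0.1946] F [-0.86  0.07 -0.42  0.01  0.08 -0.06]
0.0815
[-3.1396659  -0.00315191 -0.22659619] [ 7.72 43.4  -0.1 ] [17.9  34.08 -0.05] 0.6693938401752102
```

View pics/s2c.png

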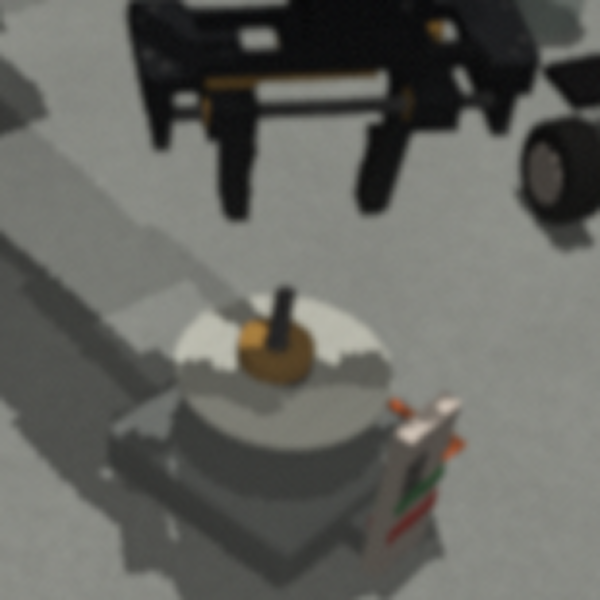

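>>> arm_command(
  moves="0.5 2.8 0 0 0 0 0.4;0.8 4.5 0 0 0 0 0.4;0.8 4.5 0 0 0 0 0.4;0.8 4.5 0 0 0 0 0.4;0.8 4.5 0 0 0 0 0.4;0.8 4.5 0 0 0 0 0.4;0.8 4.5 0 0 0 0 0.4;0.8 4.5 0 0 0 0 0.4;0.8 4.5 0 0 0 0 0.4;0.8 4.5 0 0 0 0 0.4",
)

```text
t: 10.4
tool_pos: [0.5061, -0.236, 0.1903]
eef_rot: [-3.14, 0.004, -0.227]
force: [1.0, 0.2, 0.1]
gripper_width: 0.701
grasp_force: 0.0
```

>>> arm_command(
  moves="0 0 3 0 0 0 0.4;0 0 4 0 0 0 0.4;0 0 4 0 0 0 0.4;0 0 3 0 0 0 0.4;0 0 2 0 0 0 0.4;0 0 0 0 0 0 0.4;0 0 0 0 0 0 0.4;0 0 0 0 0 0 0.4",
)

```text
t: 11.2
tool_pos: [0.5085, -0.2351, 0.0335]
eef_rot: [3.141, -0.001, -0.227]
force: [-0.1, 0.2, -0.2]
gripper_width: 0.697
grasp_force: 0.0
```

```bash
python3 - <<'E'
from h import *
s,c=wr(); print(s['t'],np.round(s['tool_pos'],4),np.round(s['eef_rot'],4),s['gripper_width'])
print(ringfit(c)); print(totool(s,[.5092,-.2343,.0085]))
E
```

```text
11.2 [ 0.5085 -0.2351  0.0335] [ 3.1413e+00 -1.2000e-03 -2.2660e-01] 0.6973330169126799
[(0.4124, -0.2742, 118.6), (0.4456, -0.3129, 22.8), (0.4866, -0.135, 22.8), (0.5096, -0.2341, 23.5), (0.6272, -0.1687, 24.5), (0.6066, -0.2565, 26.2)]
[ 0.05 -0.09  2.5 ]
```

>>> arm_command(
  moves="0.05 -0.1 1.2 0 0 0 0.4;0 0 1.3 0 0 0 0.4;0 0 0 0 0 0 0.4;0 0 0 0 0 0 -0.4;0 0 0 0 0 0 -0.4;0 0 0 0 0 0 -0.4;0 0 0 0 0 0 -0.4;0 0 0 0 0 0 -0.4",
)

```text
t: 12.05
tool_pos: [0.5083, -0.2338, 0.0075]
eef_rot: [-3.141, 0.001, -0.227]
force: [-0.3, -0.4, -1.6]
gripper_width: 0.491
grasp_force: 25.0
```

```bash
python3 - <<'E'
from h import *
s,c=fscan(1); print(s['gripper_width'],s['grasp_force'])
E
```

```text
12.05 [ 0.5083 -0.2338  0.0075] F [-0.3  -0.43 -1.56  0.09  0.05  0.01]
0.49051140801128496 24.999715997837484
```

>>> arm_command(
  moves="0 0 -1 0 0 0 -0.4;0 0 -3 0 0 0 -0.4;0 0 -4 0 0 0 -0.4;0 0 -4 0 0 0 -0.4;0 0 -4 0 0 0 -0.4;0 0 -2 0 0 0 -0.4;0 0 0 0 0 0 -0.4;0 0 0 0 0 0 -0.4;0 0 0 0 0 0 -0.4",
)

```text
t: 13.0
tool_pos: [0.5072, -0.2332, 0.1857]
eef_rot: [-3.141, 0.003, -0.227]
force: [-1.4, -0.4, -2.0]
gripper_width: 0.487
grasp_force: 25.0
```

```bash
cat >> h.py <<'E'
def held(c):
    "held ring: hole extent along the middle image column, in the tool's x (mm) if the top face is 10 mm behind the TCP"
    h=cv2.cvtColor(c['frame'],cv2.COLOR_RGB2HSV); 
    out=[]
    for u in (312,315,318):
        col=h[:,u]; br=(col[:,0]>8)&(col[:,0]<34)&(col[:,1]>90)&(col[:,2]>50)
        out.append([i for i in range(200,320) if br[i]!=br[i-1]])
    return out
E
python3 - <<'E'
from h import *
s,c=wr(); print(s['t'],np.round(s['tool_pos'],4),np.round(s['force'],2),s['gripper_width']); print(held(c))
p,R=c['T']
for x in(.022,.0082,0,-.0082): print(x,[np.round(w2w(c,p+R@[x,0,z])[1],1) for z in(-.010,-.0115,.0035)])
print(totool(s,[.5302,.2044,.19]))
# hole top-edge brightness profile
print(c['frame'][218:292:1,315].mean(1).astype(int).tolist())
E
```

```text
13.0 [ 0.5072 -0.2332  0.1857] [-1.4  -0.43 -2.  ] 0.48740545957551923
[[214, 249, 268, 291], [214, 248, 269, 291], [215, 249, 268, 291]]
0.022 [np.float64(220.3), np.float64(221.4), np.float64(211.5)]
0.0082 [np.float64(247.2), np.float64(248.5), np.float64(236.6)]
0 [np.float64(262.2), np.float64(263.6), np.float64(250.7)]
-0.0082 [np.float64(276.6), np.float64(278.1), np.float64(264.3)]
[ -7.6  -43.16  -0.37]
[96, 95, 95, 96, 101, 113, 127, 125, 122, 117, 116, 118, 119, 121, 119, 118, 118, 117, 117, 119, 120, 118, 118, 119, 121, 120, 120, 120, 122, 117, 133, 145, 149, 144, 143, 149, 150, 148, 146, 148, 145, 145, 145, 145, 146, 149, 149, 147, 151, 142, 115, 93, 97, 99, 96, 98, 100, 101, 98, 100, 100, 102, 119, 130, 124, 118, 122, 121, 121, 122, 122, 123, 118, 80]
```

>>> arm_command(
  moves="-0.6 -2.65 0 0 0 0 -0.4;-0.8 -4.5 0 0 0 0 -0.4;-0.8 -4.5 0 0 0 0 -0.4;-0.8 -4.5 0 0 0 0 -0.4;-0.8 -4.5 0 0 0 0 -0.4;-0.8 -4.5 0 0 0 0 -0.4;-0.8 -4.5 0 0 0 0 -0.4;-0.8 -4.5 0 0 0 0 -0.4;-0.8 -4.5 0 0 0 0 -0.4;-0.8 -4.5 0 0 0 0 -0.4",
)

```text
t: 14.05
tool_pos: [0.5282, 0.2055, 0.1856]
eef_rot: [3.14, 0.003, -0.226]
force: [1.1, -0.0, -0.6]
gripper_width: 0.489
grasp_force: 25.0
```

>>> arm_command(
  moves="0 0 1 0 0 0 -0.4;0 0 1.5 0 0 0 -0.4;0 0 1 0 0 0 -0.4;0 0 0 0 0 0 -0.4;0 0 0 0 0 0 -0.4;0 0 0 0 0 0 -0.4;0 0 0 0 0 0 -0.4",
)

```text
t: 14.75
tool_pos: [0.5302, 0.2036, 0.1535]
eef_rot: [-3.141, -0.001, -0.228]
force: [0.3, -0.0, -1.4]
gripper_width: 0.491
grasp_force: 25.0
```

```bash
python3 - <<'E'
from h import *
s,c=fscan(2); print(totool(s,[.5283,.2048,.131]),trayz(c))
s,w=wr(); print(held(w))
E
```

```text
14.8 [0.5302 0.2037 0.1536] F [-0.2   0.25 -1.43  0.06 -0.02  0.01]
[-0.21 -0.06  2.26] 0.0815
[[210, 215, 249, 268, 291], [210, 215, 249, 269, 291], [211, 215, 250, 268, 291]]
```

>>> arm_command(
  moves="-0.2 -0.05 0.8 0 0 0 -0.4;0 0 0.6 0 0 0 -0.4;0 0 0.4 0 0 0 -0.4;0 0 0.3 0 0 0 -0.4;0 0 0.3 0 0 0 -0.4;0 0 0.3 0 0 0 -0.4;0 0 0.3 0 0 0 -0.4;0 0 0 0 0 0 -0.4;0 0 0 0 0 0 -0.4;0 0 0 0 0 0 -0.4",
)

```text
t: 15.9
tool_pos: [0.5279, 0.205, 0.1229]
eef_rot: [-3.141, -0.0, -0.227]
force: [0.1, -0.5, -2.1]
gripper_width: 0.49
grasp_force: 25.0
```

```bash
python3 - <<'E'
from h import *
s,c=fscan(3); print(trayz(c))
E
```

```text
16.0 [0.5279 0.205  0.1229] F [-0.3  -0.28 -1.84  0.05  0.02 -0.  ]
0.0815
```

>>> arm_command(
  moves="0 0 0.8 0 0 0 -0.4;0 0 0.8 0 0 0 -0.4;0 0 0.6 0 0 0 -0.4;0 0 0.4 0 0 0 -0.4;0 0 0.4 0 0 0 -0.4;0 0 0.3 0 0 0 -0.4;0 0 0 0 0 0 -0.4;0 0 0 0 0 0 -0.4;0 0 0 0 0 0 -0.4",
)

```text
t: 16.95
tool_pos: [0.5279, 0.205, 0.09]
eef_rot: [-3.141, -0.0, -0.227]
force: [-1.7, -0.0, 0.0]
gripper_width: 0.49
grasp_force: 25.0
```

```bash
python3 - <<'E'
from h import *
s,c=fscan(2); print(trayz(c))
E
```

```text
17.0 [0.5279 0.2051 0.0901] F [-0.96 -0.23 -0.39  0.02  0.1   0.01]
0.07350000000000001
```

>>> arm_command(
  moves="0 0 0.2 0 0 0 -0.4;0 0 0 0 0 0 0.05;0 0 0 0 0 0 0.2;0 0 0 0 0 0 0.2;0 0 -0.5 0 0 0 0.2;0 0 -2 0 0 0 0.2;0 0 -4 0 0 0 0.2;0 0 -4 0 0 0 0.2;0 0 0 0 0 0 0.2;0 0 0 0 0 0 0.4",
)

```text
t: 18.05
tool_pos: [0.5287, 0.2053, 0.1946]
eef_rot: [-3.14, -0.003, -0.227]
force: [-0.4, 0.4, 0.6]
gripper_width: 0.663
grasp_force: 0.0
```

```bash
python3 - <<'E'
from h import *
s,c=fscan(1); print(trayz(c)); print(totool(s,[.6288,-.1675,.19]))
cv2.imwrite('pics/s3c.png',cv2.resize(c['frame'][60:215,320:475,::-1],(600,600),interpolation=2))
E
```

```text
18.05 [0.5287 0.2053 0.1946] F [-0.35  0.45  0.62  0.03  0.04 -0.03]
0.07200000000000001
[18.13 34.08  0.45]
```

View pics/s3c.png

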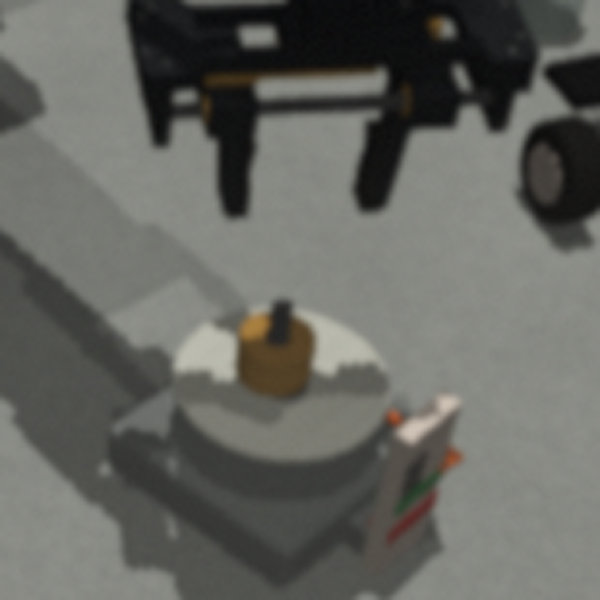

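>>> arm_command(
  moves="1.45 3.05 0 0 0 0 0.4;1.85 3.45 0 0 0 0 0.4;1.85 3.45 0 0 0 0 0.4;1.85 3.45 0 0 0 0 0.4;1.85 3.45 0 0 0 0 0.4;1.85 3.45 0 0 0 0 0.4;1.85 3.45 0 0 0 0 0.4;1.85 3.45 0 0 0 0 0.4;1.85 3.45 0 0 0 0 0.4;1.85 3.45 0 0 0 0 0.4",
)

```text
t: 19.1
tool_pos: [0.6261, -0.1691, 0.1899]
eef_rot: [-3.141, 0.005, -0.227]
force: [0.0, -0.3, 0.3]
gripper_width: 0.701
grasp_force: 0.0
```

>>> arm_command(
  moves="0 0 3 0 0 0 0.4;0 0 4 0 0 0 0.4;0 0 4 0 0 0 0.4;0 0 3 0 0 0 0.4;0 0 2 0 0 0 0.4;0 0 0 0 0 0 0.4;0 0 0 0 0 0 0.4;0 0 0 0 0 0 0.4",
)

```text
t: 19.9
tool_pos: [0.6282, -0.1682, 0.0336]
eef_rot: [3.141, -0.001, -0.227]
force: [-0.9, -0.4, -0.1]
gripper_width: 0.7
grasp_force: 0.0
```

```bash
python3 - <<'E'
from h import *
s,c=wr(); print(s['t'],np.round(s['tool_pos'],4),np.round(s['eef_rot'],4),s['gripper_width'])
print(ringfit(c)); print(totool(s,[.6288,-.1675,.008]))
E
```

```text
19.9 [ 0.6282 -0.1682  0.0336] [ 3.1415e+00 -1.4000e-03 -2.2660e-01] 0.6995045506732732
[(0.532, -0.2073, 118.7), (0.5652, -0.246, 22.8), (0.6062, -0.068, 22.8), (0.6306, -0.1667, 23.6), (0.6125, -0.2517, 24.7)]
[ 0.04 -0.08  2.56]
```

>>> arm_command(
  moves="0.1 -0.1 1.2 0 0 0 0.4;0 0 1.3 0 0 0 0.4;0 0 0 0 0 0 0.4;0 0 0 0 0 0 -0.4;0 0 0 0 0 0 -0.4;0 0 0 0 0 0 -0.4;0 0 0 0 0 0 -0.4;0 0 0 0 0 0 -0.4",
)

```text
t: 20.75
tool_pos: [0.6283, -0.1671, 0.0074]
eef_rot: [-3.142, 0.001, -0.227]
force: [0.5, -0.7, -1.7]
gripper_width: 0.492
grasp_force: 25.0
```

>>> arm_command(
  moves="0 0 -1 0 0 0 -0.4;0 0 -3 0 0 0 -0.4;0 0 -4 0 0 0 -0.4;0 0 -4 0 0 0 -0.4;0 0 -4 0 0 0 -0.4;0 0 -2 0 0 0 -0.4;0 0 0 0 0 0 -0.4;0 0 0 0 0 0 -0.4;0 0 0 0 0 0 -0.4",
)

```text
t: 21.65
tool_pos: [0.6272, -0.1668, 0.1854]
eef_rot: [-3.141, 0.004, -0.227]
force: [1.0, -0.1, -2.2]
gripper_width: 0.493
grasp_force: 25.0
```

```bash
python3 - <<'E'
from h import *
s,c=wr(); print(s['t'],np.round(s['tool_pos'],4),np.round(s['force'],2),s['gripper_width']); print(held(c))
print(totool(s,[.5279,.2050,.185])); print(c['frame'][218:292:1,315].mean(1).astype(int).tolist())
E
```

```text
21.65 [ 0.6272 -0.1668  0.1854] [ 0.96 -0.05 -2.16] 0.4927393804395397
[[215, 249, 267, 291], [215, 249, 267, 291], [214, 249, 267, 291]]
[-18.02 -34.     0.12]
[86, 85, 86, 89, 94, 102, 119, 118, 111, 109, 108, 107, 105, 107, 106, 109, 110, 108, 106, 106, 107, 106, 106, 108, 108, 107, 108, 108, 108, 111, 90, 45, 49, 51, 51, 52, 51, 53, 52, 48, 49, 52, 52, 53, 55, 52, 52, 52, 47, 68, 89, 88, 88, 89, 87, 87, 85, 90, 87, 87, 91, 103, 114, 113, 108, 109, 108, 110, 110, 107, 108, 112, 107, 67]
```

>>> arm_command(
  moves="-1.8 -2.95 0 0 0 0 -0.4;-1.8 -3.45 0 0 0 0 -0.4;-1.8 -3.45 0 0 0 0 -0.4;-1.8 -3.45 0 0 0 0 -0.4;-1.8 -3.45 0 0 0 0 -0.4;-1.8 -3.45 0 0 0 0 -0.4;-1.8 -3.45 0 0 0 0 -0.4;-1.8 -3.45 0 0 0 0 -0.4;-1.8 -3.45 0 0 0 0 -0.4;-1.8 -3.45 0 0 0 0 -0.4",
)

```text
t: 22.7
tool_pos: [0.5279, 0.2056, 0.1856]
eef_rot: [3.14, 0.003, -0.227]
force: [0.3, -0.0, -1.3]
gripper_width: 0.496
grasp_force: 25.0
```

>>> arm_command(
  moves="0 0 1 0 0 0 -0.4;0 0 1.5 0 0 0 -0.4;0 0 1 0 0 0 -0.4;0 0 0 0 0 0 -0.4;0 0 0 0 0 0 -0.4;0 0 0 0 0 0 -0.4;0 0 0 0 0 0 -0.4",
)

```text
t: 23.4
tool_pos: [0.5304, 0.2042, 0.1535]
eef_rot: [-3.141, -0.001, -0.228]
force: [0.1, -0.3, -1.6]
gripper_width: 0.496
grasp_force: 25.0
```

```bash
python3 - <<'E'
from h import *
s,c=fscan(2); print(totool(s,[.5279,.2050,.115]),trayz(c))
E
```

```text
23.45 [0.5303 0.2043 0.1535] F [-0.33 -0.17 -1.68  0.04  0.   -0.03]
[-0.26 -0.01  3.85] 0.07150000000000001
```

>>> arm_command(
  moves="-0.25 0 1 0 0 0 -0.4;0 0 1 0 0 0 -0.4;0 0 0.5 0 0 0 -0.4;0 0 0.3 0 0 0 -0.4;0 0 0.3 0 0 0 -0.4;0 0 0.3 0 0 0 -0.4;0 0 0.3 0 0 0 -0.4;0 0 0.3 0 0 0 -0.4;0 0 0 0 0 0 -0.4;0 0 0 0 0 0 -0.4",
)

```text
t: 24.5
tool_pos: [0.5272, 0.2051, 0.1127]
eef_rot: [3.142, 0.0, -0.227]
force: [-0.6, 0.5, -0.9]
gripper_width: 0.492
grasp_force: 25.0
```

```bash
python3 - <<'E'
from h import *
s,c=fscan(3); print(trayz(c))
E
```

```text
24.6 [0.5274 0.2052 0.1129] F [-0.39  0.07 -1.41  0.03 -0.   -0.01]
0.07200000000000001
```

>>> arm_command(
  moves="0 0 0.5 0 0 0 -0.4;0 0 0.5 0 0 0 -0.4;0 0 0.4 0 0 0 -0.4;0 0 0.3 0 0 0 -0.4;0 0 0.2 0 0 0 -0.4;0 0 0 0 0 0 -0.4;0 0 0 0 0 0 -0.4",
)

```text
t: 25.35
tool_pos: [0.5271, 0.2051, 0.0937]
eef_rot: [3.141, 0.0, -0.227]
force: [-0.2, -0.4, 0.4]
gripper_width: 0.493
grasp_force: 25.0
```

```bash
python3 - <<'E'
from h import *
s,c=fscan(2); print(trayz(c))
E
```

```text
25.4 [0.5271 0.205  0.0938] F [-0.38 -0.3   0.09  0.02  0.13  0.  ]
0.063
```

>>> arm_command(
  moves="0 0 0.1 0 0 0 -0.4;0 0 0 0 0 0 0.05;0 0 0 0 0 0 0.2;0 0 0 0 0 0 0.2;0 0 -0.5 0 0 0 0.2;0 0 -2 0 0 0 0.2;0 0 -4 0 0 0 0.2;0 0 -4 0 0 0 0.2;0 0 -2 0 0 0 0.2;0 0 0 0 0 0 0.2",
)

```text
t: 26.45
tool_pos: [0.5299, 0.206, 0.2227]
eef_rot: [-3.137, -0.008, -0.227]
force: [-0.0, -0.2, 0.1]
gripper_width: 0.601
grasp_force: 0.0
```

```bash
python3 - <<'E'
from h import *
s,c=fscan(2); print(trayz(c)); t=env.read_camera('top')
cv2.imwrite('pics/s4c.png',cv2.resize(c['frame'][60:215,320:475,::-1],(600,600),interpolation=2))
E
```

```text
26.5 [0.5285 0.2055 0.2199] F [-0.01 -0.02 -0.08  0.06  0.02  0.05]
0.062
```

View pics/s4c.png

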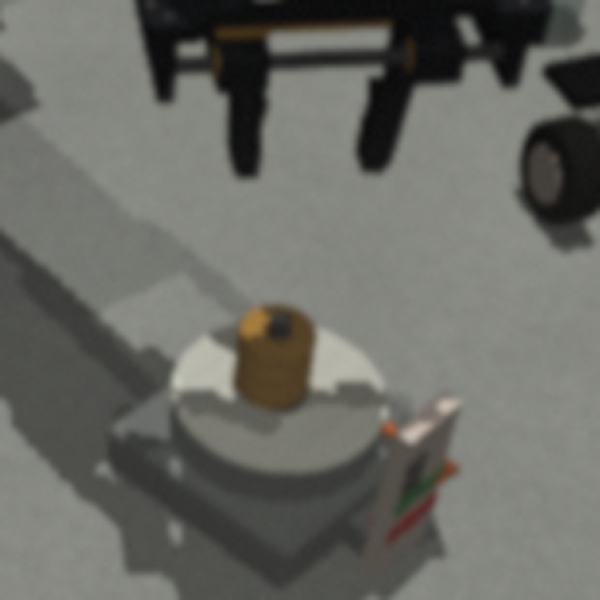

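The picture shows three rings stacked on the stud and the pointer (450,468) level with the green band. The measured tray height of 62 mm gives a reading of about 0.0355, which is in the band.

```bash
python3 -c "
from plant import env
print(env.job_done())"
```

```text
the job is handed in; nothing more can be done
None
```

Three rings are on the stud, the scale reads about 0.0355 m (inside the green band), the fourth ring was left on the mat, and the job was handed in at about 26.5 s.

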